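Set the vanity fan heater to low heat

ROBOT

A 6-joint arm with a two-finger parallel gripper is mounted at the origin on the work surface. World frame = base frame: x ahead of the robot, y to its left, z up, the work surface at z = 0. Lengths are in m, angles in rad, forces in N, time in s.
With the tool pointing down it reaches from about 0.325 to 0.9 m from the base axis. Payload 6.1 kg.
Tool frame: the origin (TCP) lies on the centre line of the jaws, within the pads' length; the fingertips stand 17 mm ahead of it and the grasp point (between the pads) lies 2 mm behind it; z points along the fingers, x is the direction in which the jaws open and shut, and the axes are right-handed (so a half turn about z gives the same grasp; the last joint's range is limited). The gripper opens to 85 mm and grips with 20 to 120 N. Pads are 22 mm wide; open, the fingers measure 114 mm over their backs; the gripper's body (76 mm by 85 mm) begins 54 mm behind the grasp point. The pads swing forward as they close: fully open they stand 13 mm farther back than shut.
Start: joints at [1.223, 0.22, 1.526, -0, 1.395, -0.126], TCP at [0.137, 0.61, 0.248] pointing down, gripper open.
Joint ranges: [-2.98, 2.98], [-0.91, 2.08], [0.09, 2.57], [-1.24, 4.39], [0.2, 2.65], [-2.68, 2.68]. Speed limits (rad/s): [2.57, 2.57, 3.01, 3.14, 3.14, 3.14].

INTERFACE

Orientations are given as a 3x3 rotation matrix whose columns are the frame's x, y, z axes.
In Python, from station import robot, eyes, workorder, recognise, pinpoint gives the robot as it stands.
- The arm moves only by the tool drive_tool, never from a script. Its argument "deltas" is a list of rows, each an object of numbers: "dx", "dy", "dz": the shift along the world's x, y, z in m; "wx", "wy", "wz": the turn, a rotation vector about the world's x, y, z in rad; "fingers": the opening, from 0 (shut) to 1 (fully open). A call has 1 to 10 rows; each row shifts and turns the commanded pose from where the row before left it; what a row does not reach is not made up. A row lasts 1/12 s, in which the tool goes at most 41.7 mm and 7.16 degrees, less where a joint would pass 70% of its speed; a pose out of reach is approached as far as the arm can. A call is refused whole if a number of a shift passes 0.0417 or a number of a turn 0.125, either way. A call with a gripper value outside its range is refused whole. The fingers move at their own pace and stop on an object; "force" is the grip in N (left out, the last holds). Time passes only in rows, so rows that do not move let the fingers close. It gives the time, the measured TCP pose, the force and the opening at its end, in the units of the state.
- robot.read_state(): the state, without advancing time (a new reading comes with each control period).
- eyes.read_camera(name): name is "scene" or "top" or "wrist"; returns (picture, depth): 420x560x3 uint8, red, green, blue; 420x560 float32, m along the optical axis (not along the pixel's ray), 0 where there is no reading.
- eyes.calibration(name): a dict with "camera_matrix" (3x3 intrinsics, pixels), "R" (3x3) and "t" (3): a world point X has camera coordinates R X + t. Camera axes: x right, y down, z forward; pixel columns grow to the right and rows downward; lengths in m; the calibration is good to about 2 mm. A picture is of the moment at which its call begins: read the wrist's pose just before it. calibration takes no time and is no camera call; for the wrist camera it gives the pose at the moment of the call.
- workorder.sign_off(): hands the job in, once; it reports no verdict.
Trained networks look in the newest picture that a camera, given by its name, has taken for a name from the list of things; names that differ only in an ending like _2 or _b are one class to them, and where a whole thing is asked for, a point or a joint stands for the part that bears it (a point fixed in the world has none). Each returns a list of dicts, best first, with "p" (0 to 1); they miss things now and then, are a little off and sometimes report something else, mostly with a low value. They report only what shows in the picture. A call takes as long as a camera call.
- recognise(label, camera): "pixel" ([row, column] in pixels, amid what is visible of it).
- pinpoint(label, camera): "pixel" ([row, column] in pixels: a listed point, or the origin of a listed thing).
The state is a dict: "clock": time; "qpos": joint angles; "dq": joint speeds; "tau": joint torques, N m; "ee_pos": TCP position; "orientation": TCP orientation; "force": force on the tool from outside, world axes, zero at the start; "ft_torque": the same for the moment, N m; "grip_width": finger opening in m.
Only numpy, scipy, OpenCV 4.12 (cv2) and the standard library are available. Lean on these libraries where they do the work, as an engineer would, in place of code of your own. Each camera call takes 0.05 s, during which the arm holds its last target.

TASK

The fan heater on the vanity is blowing unheated air: its selector lever stands somewhere in the left-hand leg of the H-shaped gate, as you face the grille. With the fingertips, push the lever gently, without gripping it or forcing it against the gate, along to the crossbar, across into the right-hand leg and then towards the grille, fully home in the low-heat slot (the one-dot end of the right-hand leg), and let go of it there. Leave the mug, bottle, jar, lens case, pill box, lens tray and nail clipper where they are.

Things in the scene. Friction and masses are not known exactly. Their poses are not given: they have to be found in the camera images.
- heater: compact fan heater, screwed to the vanity top: white box with a grey cap, 190 deep (x) x 240 wide (y) x 125 high. Origin: centre of its underside; x points from the grille (its -x face) to the back, y to the left of someone facing the grille, z up. A square aluminium gate plate, 84 x 84, top at z = 126, is let into the cap, centred at x = 0, y = +30
- gate_centre (a point): centre of the H-gate's crossbar on the plate's top face; axes as the heater's. Legs run along x, centre lines at y = +15 (left, unheated air) and -15 (right, heat); each 12 wide, 52 long (x -26 to +26). The crossbar (off) joins them at mid-length, 14 wide, its corners rounded 4. Near ends (-x, towards the grille; one raised dot) are the low slots, far ends (two dots) the full slots
- low_heat_slot_end (a point): where the axis of the lever's stem crosses the top of the gate plate when the lever is fully home in the low-heat slot (right leg, near end): x = -22, y = -15 from gate_centre
- lever_knob (a point): centre of the lever's grip, a black cylinder 22 in diameter, 32 high, on a steel stem 8 in diameter; z runs up along the lever. The lever tilts every way about a pivot 61 directly below gate_centre; the grip's centre is 107 from the pivot (46 above the plate when upright). It stays where it is left; moving it takes 2 to 3 N at the grip, and the gate's edges stop the stem
- fore_aft (a joint): tilt of the lever along the legs (rad): 0 upright, in line with the crossbar; positive leans away from the grille (heater's +x), negative towards it. The slot ends stop it at about +0.34 and -0.34; in the crossbar, between the legs, it can only be within about 0.05 of 0
- side (a joint): tilt of the lever across the legs (rad), positive to the right of someone facing the grille (heater's -y): about -0.24 in the left leg, +0.24 in the right leg, each with about 0.035 of play either way. The crossbar lies between
- mug: white ceramic mug, 80 in diameter, 95 high, handle to its +y; stands beside the heater. Origin at the centre of its underside
- bottle: closed clear mouthwash bottle, 58 in diameter, 175 high; stands beside the heater. Origin at the centre of its underside
- jar: white cream jar with aluminium lid, 64 in diameter, 52 high; stands beside the heater. Origin at the centre of its underside
- lens_case: blue contact-lens case with two round caps, 33 x 71 x 18, lying in front of the heater. Origin at the centre of its underside
- pill_box: flat steel pill box with snap lid, 40 x 52 x 20, lying in front of the heater. Origin at the centre of its underside
- lens_tray: open white plastic lens tray, 60 x 100 x 16, lying in front of the heater. Origin at the centre of its underside
- clipper: aluminium nail clipper, 58 x 11 x 13, lying on the heater's cap at the right rear, beside the gate plate. Origin at the centre of its underside
- thermostat (a point): top centre of the fixed round black thermostat dial, 48 in diameter, 18 high, on the heater's cap to the right of the gate; it is not part of the job

How it is judged:
By the outcome, as a careful person would: the job done as asked, in the order asked, and still so for the second after the job is handed in, with the robot touching nothing.
It also fails if it takes over 54 s, if anything falls off the work surface, if the arm or the gripper's body presses on something with over 40 N, if the wrist force passes 120 N, or if a joint passes its speed limit or range.

## Working session

There is one attempt and no reset: what is moved stays moved. The work goes in short steps, Python scripts to look and compute and a tool call to move; the robot and the scene stay as the last step left them, time stands still between calls to the robot, and variables do not carry over. Pictures are saved under pics/ and viewed, and the job is handed in when it is done.

Besides the shell and the picture viewer there is one more tool, called after "Emit:" as name(argument=value, ...), one argument or row to a line, values as JSON. drive_tool: Moves the arm, as the interface text tells. Its arguments: {"type":"object","properties":{"deltas":{"type":"array","items":{"type":"object","properties":{"dx":{"type":"number"},"dy":{"type":"number"},"dz":{"type":"number"},"wx":{"type":"number"},"wy":{"type":"number"},"wz":{"type":"number"},"fingers":{"type":"number"}}}},"force":{"type":"number"}},"required":["deltas"]}

```bash
mkdir -p pics; ls; cat > h.py <<'E'
import numpy as np, cv2
from station import robot, eyes, workorder, recognise, pinpoint
def save(n,name):
    im,d=eyes.read_camera(n); cv2.imwrite('pics/'+name+'.png',im[:,:,::-1]); return im,d
def bp(cal,px,depth):
    K=np.array(cal['camera_matrix']);R=np.array(cal['R']);t=np.array(cal['t'])
    r,c=px; v=np.linalg.inv(K)@[c,r,1]*depth
    return R.T@(v-t)
def atz(cal,px,z):
    K=np.array(cal['camera_matrix']);R=np.array(cal['R']);t=np.array(cal['t'])
    r,c=px; v=R.T@(np.linalg.inv(K)@[c,r,1]); o=-R.T@t
    return o+v*(z-o[2])/v[2]
def proj(cal,X):
    K=np.array(cal['camera_matrix']);R=np.array(cal['R']);t=np.array(cal['t'])
    u=K@(R@np.array(X)+t); return u[1]/u[2],u[0]/u[2]
E
python3 - <<'E'
from h import *
s=robot.read_state(); print(s)
for n in ['top','scene']:
    im,d=save(n,n+'0'); cal=eyes.calibration(n)
    print(n, (-np.array(cal['R']).T@cal['t']).round(3))
    for l in ['heater','gate_centre','low_heat_slot_end','lever_knob','thermostat','mug','bottle','jar','clipper']:
        for r in pinpoint(l,n)[:2]:
            p=np.round(r['pixel']).astype(int); dd=d[min(max(p[0],0),419),min(max(p[1],0),559)]
            print(l,round(r['p'],2),np.round(r['pixel'],1),bp(cal,r['pixel'],dd).round(4))
E
```

```text
pics
{'clock': 0.0, 'qpos': array([ 1.22294121e+00,  2.21254491e-01,  1.52761556e+00, -4.65612310e-07,
        1.39470212e+00, -1.26084533e-01]), 'dq': array([-0.00023547,  0.00031374, -0.00017967,  0.00144818,  0.00035807,
        0.00149747]), 'tau': array([-3.02231838e-04, -4.96902287e+01, -3.89391124e+01, -2.93936619e-04,
        1.11603696e-02,  5.13441982e-07]), 'ee_pos': array([0.13726968, 0.60914862, 0.24717929]), 'orientation': array([[ 2.19956444e-01,  9.75509461e-01, -6.74351328e-04],
       [ 9.75507717e-01, -2.19957337e-01, -1.86111275e-03],
       [-1.96386162e-03, -2.48471182e-04, -9.99998041e-01]]), 'force': array([ 0.21974036,  0.0952997 , -0.29158449]), 'ft_torque': array([ 0.0075537 , -0.00784558,  0.01266383]), 'grip_width': 0.0856444347304367}
top [0.317 0.028 1.293]
heater 0.63 [190.9 280.9] [0.5366 0.0535 0.1268]
gate_centre 0.76 [185.  270.2] [0.5509 0.0791 0.125 ]
low_heat_slot_end 0.56 [193.1 278.2] [0.5316 0.0599 0.1252]
lever_knob 0.64 [186.7 249.9] [0.5349 0.1223 0.1825]
thermostat 0.94 [199.4 312.7] [ 0.5149 -0.021   0.1405]
thermostat 0.54 [216.7 198.1]
[... 217 characters left out ...]
 0.93 [201.4 354. ] [ 0.5258 -0.1277  0.0548]
jar 0.58 [216.  195.6] [0.4763 0.2555 0.1124]
clipper 0.6 [155.7 308.5] [ 0.6226 -0.011   0.1279]
scene [ 0.352 -0.72   0.714]
heater 0.71 [256.3 290.3] [ 0.5267 -0.0667  0.1136]
heater 0.71 [226.1 336.3] [ 0.6234 -0.0243  0.129 ]
gate_centre 0.96 [197.3 288. ] [0.5714 0.1224 0.1014]
low_heat_slot_end 0.72 [201.6 275. ] [0.5337 0.0771 0.1288]
lever_knob 0.84 [175.9 273.5] [0.5376 0.1037 0.1703]
thermostat 0.55 [226.2 274.5] [ 0.5116 -0.0134  0.142 ]
bottle 0.64 [201.3 238.4] [0.4709 0.1354 0.1001]
jar 0.87 [327.8 301.8] [ 0.5232 -0.1583  0.0329]
clipper 0.78 [224.6 335.5] [ 0.6229 -0.0213  0.1301]
clipper 0.68 [274.7 208.4] [0.3876 0.0205 0.0212]
```

```bash
python3 - <<'E'
import cv2
a=cv2.imread('pics/top0.png');b=cv2.imread('pics/scene0.png')
cv2.imwrite('pics/topc.png',cv2.resize(a[110:260,170:380],None,fx=3.8,fy=3.8,interpolation=cv2.INTER_CUBIC))
cv2.imwrite('pics/scec.png',cv2.resize(b[130:330,160:400],None,fx=3,fy=3,interpolation=cv2.INTER_CUBIC))
E
```

```text
(no output)
```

View pics/topc.png

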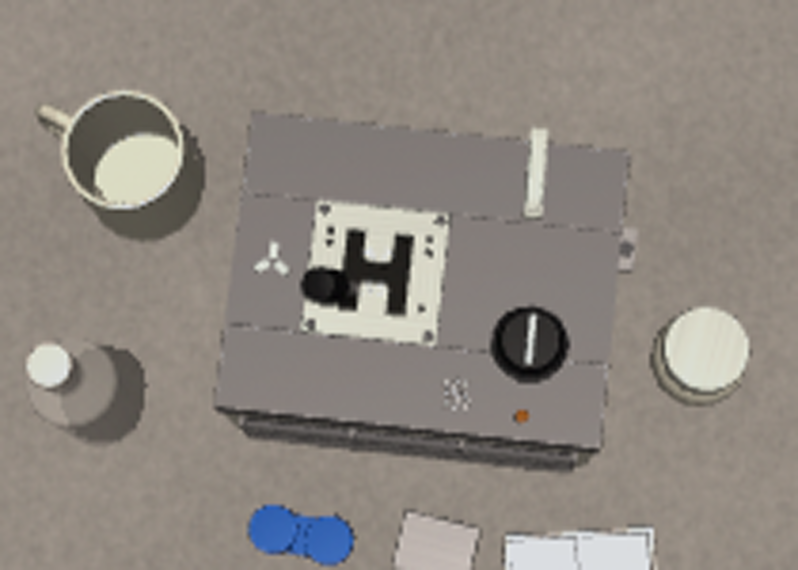

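View pics/scec.png

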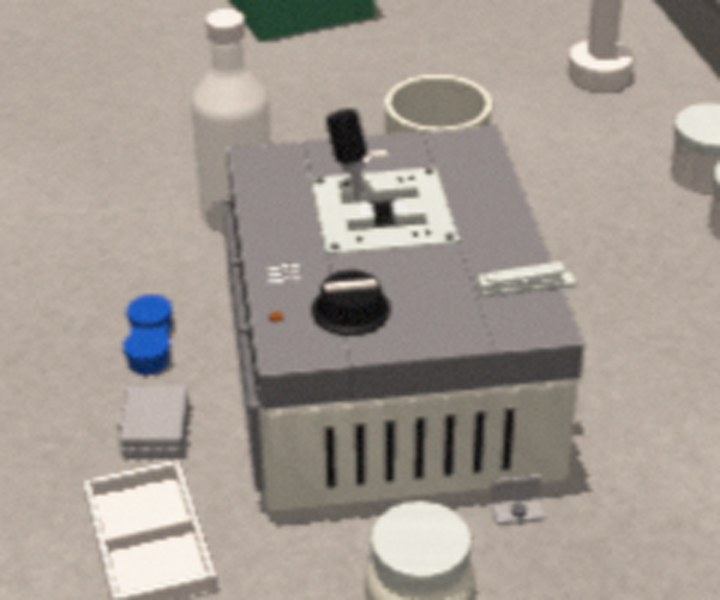

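View pics/top0.png

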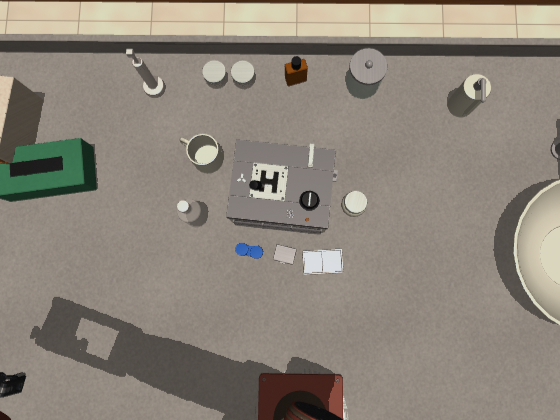

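The lever is in the left leg near the one-dot end: the knob is at about (187, 256) in the top image, with the H centre at (181, 269). Next I'll fit the plate pose from its corners.

```bash
python3 - <<'E'
from h import *
cal=eyes.calibration('top')
def fr(pts):return [np.array([110+y/3.8,170+x/3.8])-0.37 for x,y in pts]
# plate corners TL,TR,BR,BL in crop
C=np.array([atz(cal,p,.126) for p in fr([(317,199),(450,212),(436,347),(301,331)])])
print(C.round(4), C.mean(0), [np.linalg.norm(C[i]-C[(i+1)%4]).round(4) for i in range(4)])
ex=(C[0]+C[1]-C[2]-C[3])/2; ey=(C[0]+C[3]-C[1]-C[2])/2
print(np.arctan2(ex[1],ex[0]),np.arctan2(-ey[0],ey[1]))
H=np.array([atz(cal,p,.126) for p in fr([(347,229),(414,235),(407,315)])]);print(H)
im,d=eyes.read_camera('top')
for p in recognise('lever_knob','top')[:2]:
    print(p, atz(cal,p['pixel'],.185))
# whole black-ish 3d points above .14 near knob
K=np.array(cal['camera_matrix']);P=[]
for r in range(170,205):
  for c in range(240,275):
    if d[r,c]>0:
      X=bp(cal,(r,c),d[r,c])
      if X[2]>.15: P.append(X)
P=np.array(P);print(len(P),P.mean(0),P.min(0),P.max(0)); T=P[P[:,2]>.172]; print(len(T),T.mean(0))
cal=eyes.calibration('wrist');print(cal)
s=robot.read_state();print(s['ee_pos'])
E
```

```text
[[0.6061 0.1211 0.126 ]
 [0.5987 0.0375 0.126 ]
 [0.5128 0.045  0.126 ]
 [0.5219 0.129  0.126 ]] [0.55987842 0.08312328 0.126     ] [np.float64(0.0839), np.float64(0.0862), np.float64(0.0844), np.float64(0.0846)]
-0.09056122990660762 -0.09767838151370661
[[0.58704009 0.10179662 0.126     ]
 [0.58369341 0.05978978 0.126     ]
 [0.53277612 0.06331481 0.126     ]]
{'pixel': [213.4, 190.7], 'p': 0.58} [0.47215131 0.25269789 0.185     ]
{'pixel': [188.8, 285.9], 'p': 0.56} [0.53059351 0.04111553 0.185     ]
102 [0.54028286 0.11090793 0.17795622] [0.5299046  0.09865489 0.15706706] [0.55336045 0.12482119 0.18950921]
82 [0.53990009 0.11310837 0.18122814]
{'camera_matrix': array([[351.79233105,   0.        , 285.59230225],
       [  0.        , 351.79233105, 204.94716165],
       [  0.        ,   0.        ,   1.        ]]), 'R': array([[ 2.20511384e-01,  9.75384390e-01,  1.46558146e-04],
       [ 9.28272920e-01, -2.09906722e-01,  3.06999274e-01],
       [ 2.99473063e-01, -6.75607889e-02, -9.51709737e-01]]), 't': array([-0.62416549, -0.03939268,  0.37998702])}
[0.1374874  0.60968495 0.24828236]
```

Emit:
drive_tool(
  deltas=[
    {"dx": 0.0175, "dy": -0.0247, "wz": 0.0064, "fingers": 0},
    {"dx": 0.0175, "dy": -0.0247, "wz": 0.0064, "fingers": 0},
    {"dx": 0.0175, "dy": -0.0247, "wz": 0.0064, "fingers": 0},
    {"dx": 0.0175, "dy": -0.0247, "wz": 0.0064, "fingers": 0},
    {"dx": 0.0175, "dy": -0.0247, "wz": 0.0064, "fingers": 0},
    {"dx": 0.0175, "dy": -0.0247, "wz": 0.0064, "fingers": 0},
    {"dx": 0.0175, "dy": -0.0247, "wz": 0.0064, "fingers": 0},
    {"dx": 0.0175, "dy": -0.0247, "wz": 0.0064, "fingers": 0},
    {"dx": 0.0175, "dy": -0.0247, "wz": 0.0064, "fingers": 0},
    {"dx": 0.0175, "dy": -0.0247, "wz": 0.0064, "fingers": 0},
  ],
)

```text
schema error: expected keys dx, dy, dz, wx, wy, wz, fingers
```

Emit:
drive_tool(
  deltas=[
    {"dx": 0.0175, "dy": -0.0247, "wz": 0.0064},
    {"dx": 0.0175, "dy": -0.0247, "wz": 0.0064},
    {"dx": 0.0175, "dy": -0.0247, "wz": 0.0064},
    {"dx": 0.0175, "dy": -0.0247, "wz": 0.0064},
    {"dx": 0.0175, "dy": -0.0247, "wz": 0.0064},
    {"dx": 0.0175, "dy": -0.0247, "wz": 0.0064},
    {"dx": 0.0175, "dy": -0.0247, "wz": 0.0064},
    {"dx": 0.0175, "dy": -0.0247, "wz": 0.0064},
    {"dx": 0.0175, "dy": -0.0247, "wz": 0.0064},
    {"dx": 0.0175, "dy": -0.0247, "wz": 0.0064},
    {},
    {},
  ],
)

```text
schema error: expected keys dx, dy, dz, wx, wy, wz, fingers
```

```bash
python3 - <<'E'
from h import *
s=robot.read_state();print(s['clock'],s['ee_pos'],s['orientation'].round(4),s['force'],s['grip_width'])
cal=eyes.calibration('wrist'); im,d=save('wrist','w1')
print((-np.array(cal['R']).T@cal['t']).round(3))
E
```

```text
1.1 [0.1374874  0.60968495 0.24828236] [[ 0.22    0.9755 -0.    ]
 [ 0.9755 -0.22   -0.    ]
 [-0.      0.     -1.    ]] [0.04286511 0.16903687 0.14316182] 0.08542784406012784
[0.06  0.626 0.374]
```

View pics/w1.png

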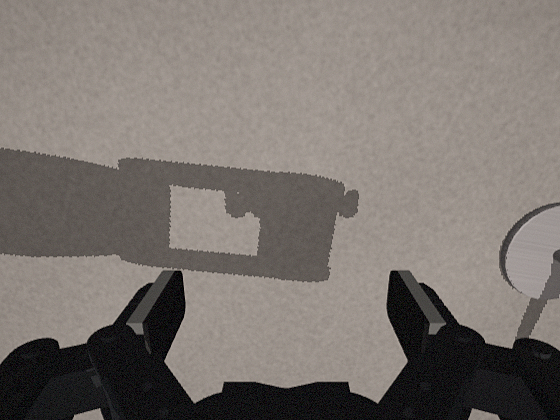

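Emit:
drive_tool(
  deltas=[
    {"dx": 0.0175, "dy": -0.0247, "dz": 0, "wx": 0, "wy": 0, "wz": 0.0064, "fingers": 0},
    {"dx": 0.0175, "dy": -0.0247, "dz": 0, "wx": 0, "wy": 0, "wz": 0.0064, "fingers": 0},
    {"dx": 0.0175, "dy": -0.0247, "dz": 0, "wx": 0, "wy": 0, "wz": 0.0064, "fingers": 0},
    {"dx": 0.0175, "dy": -0.0247, "dz": 0, "wx": 0, "wy": 0, "wz": 0.0064, "fingers": 0},
    {"dx": 0.0175, "dy": -0.0247, "dz": 0, "wx": 0, "wy": 0, "wz": 0.0064, "fingers": 0},
    {"dx": 0.0175, "dy": -0.0247, "dz": 0, "wx": 0, "wy": 0, "wz": 0.0064, "fingers": 0},
    {"dx": 0.0175, "dy": -0.0247, "dz": 0, "wx": 0, "wy": 0, "wz": 0.0064, "fingers": 0},
    {"dx": 0.0175, "dy": -0.0247, "dz": 0, "wx": 0, "wy": 0, "wz": 0.0064, "fingers": 0},
    {"dx": 0.0175, "dy": -0.0247, "dz": 0, "wx": 0, "wy": 0, "wz": 0.0064, "fingers": 0},
    {"dx": 0.0175, "dy": -0.0247, "dz": 0, "wx": 0, "wy": 0, "wz": 0.0064, "fingers": 0},
  ],
)

```text
clock: 1.98
ee_pos: [0.3131, 0.3615, 0.2485]
orientation: [[0.157, 0.988, 0.001], [0.988, -0.157, 0.0], [0.0, 0.0, -1.0]]
force: [0.3, 0.2, 0.6]
grip_width: -0.0001
```

Emit:
drive_tool(
  deltas=[
    {"dx": 0.0175, "dy": -0.0247, "dz": 0, "wx": 0, "wy": 0, "wz": 0.0064, "fingers": 0},
    {"dx": 0.0175, "dy": -0.0247, "dz": 0, "wx": 0, "wy": 0, "wz": 0.0064, "fingers": 0},
    {"dx": 0.0175, "dy": -0.0247, "dz": 0, "wx": 0, "wy": 0, "wz": 0.0064, "fingers": 0},
    {"dx": 0.0175, "dy": -0.0247, "dz": 0, "wx": 0, "wy": 0, "wz": 0.0064, "fingers": 0},
    {"dx": 0.0175, "dy": -0.0247, "dz": 0, "wx": 0, "wy": 0, "wz": 0.0064, "fingers": 0},
    {"dx": 0.0175, "dy": -0.0247, "dz": 0, "wx": 0, "wy": 0, "wz": 0.0064, "fingers": 0},
    {"dx": 0.0175, "dy": -0.0247, "dz": 0, "wx": 0, "wy": 0, "wz": 0.0064, "fingers": 0},
    {"dx": 0.0175, "dy": -0.0247, "dz": 0, "wx": 0, "wy": 0, "wz": 0.0064, "fingers": 0},
    {"dx": 0.0175, "dy": -0.0247, "dz": 0, "wx": 0, "wy": 0, "wz": 0.0064, "fingers": 0},
    {"dx": 0, "dy": 0, "dz": 0, "wx": 0, "wy": 0, "wz": 0, "fingers": 0},
  ],
)

```text
clock: 2.82
ee_pos: [0.4725, 0.1365, 0.2486]
orientation: [[0.104, 0.995, 0.002], [0.995, -0.104, -0.002], [-0.002, 0.002, -1.0]]
force: [0.2, -0.2, 0.7]
grip_width: -0.0002
```

```bash
python3 - <<'E'
from h import *
s=robot.read_state();print(s['clock'],s['ee_pos'],s['orientation'].round(4),s['force'],s['grip_width'])
cal=eyes.calibration('wrist'); im,d=save('wrist','w2')
print((-np.array(cal['R']).T@cal['t']).round(3))
for l in ['gate_centre','low_heat_slot_end','lever_knob']:
    for r in pinpoint(l,'wrist')[:2]: print(l,r, atz(cal,r['pixel'],.126 if l!='lever_knob' else .166))
E
```

```text
2.8167 [0.47247268 0.13653003 0.24860676] [[ 0.1037  0.9946  0.0019]
 [ 0.9946 -0.1037 -0.0019]
 [-0.0017  0.0021 -1.    ]] [ 0.20096771 -0.16151365  0.73052379] -0.00024384020893665394
[0.394 0.144 0.374]
gate_centre {'pixel': [310.1, 229.4], 'p': 0.66} [0.5592313  0.08002257 0.126     ]
low_heat_slot_end {'pixel': [288.8, 215.5], 'p': 0.89} [0.53835511 0.07196662 0.126     ]
low_heat_slot_end {'pixel': [297.9, 390.0], 'p': 0.2} [0.56128285 0.21126173 0.126     ]
```

View pics/w2.png

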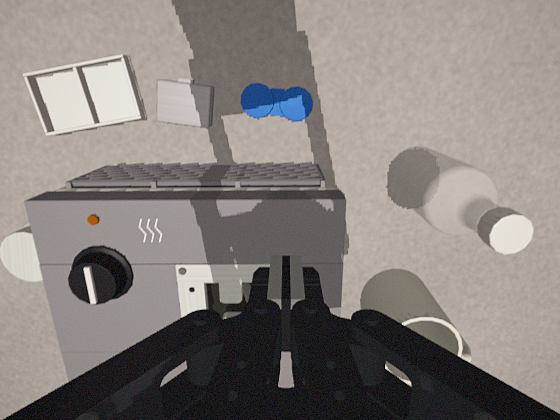

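```bash
python3 - <<'E'
from h import *
im=cv2.imread('pics/w2.png');cv2.imwrite('pics/w2c.png',cv2.resize(im[240:330,150:300],None,fx=5,fy=5,interpolation=cv2.INTER_CUBIC))
cal=eyes.calibration('wrist')
c=np.array([.5595,.083]);a=-.094;ex=np.array([np.cos(a),np.sin(a)]);ey=np.array([-ex[1],ex[0]])
for h in [(-.042,-.042),(-.026,-.021),(-.026,-.009),(.026,-.021)]:
    p=c+h[0]*ex+h[1]*ey; r,q=proj(cal,[*p,.126]); print(h,p,(r,q),'crop',(q-150)*5,(r-240)*5)
E
```

```text
(-0.042, -0.042) [0.51374323 0.04512761] (np.float64(268.77132542681613), np.float64(170.99499588133853)) crop 104.97497940669263 143.85662713408067
(-0.026, -0.021) [0.53164369 0.06453311] (np.float64(286.54054284442554), np.float64(199.37831353734364)) crop 246.89156768671822 232.70271422212772
(-0.026, -0.009) [0.53277003 0.07648014] (np.float64(286.44741785854245), np.float64(214.38152474823994)) crop 321.9076237411997 232.23708929271226
(0.026, -0.021) [0.58341412 0.05965231] (np.float64(340.74783495049417), np.float64(204.41561735739717)) crop 272.07808678698586 503.73917475247083
```

View pics/w2c.png

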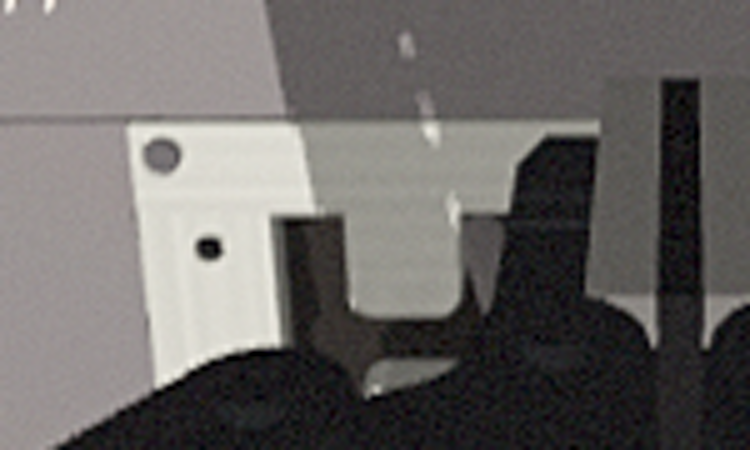

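```bash
python3 - <<'E'
from h import *
s=robot.read_state();print(s['clock'],s['ee_pos'])
cal=eyes.calibration('wrist'); im,d=save('wrist','w3')
w=cv2.imread('pics/w3.png');cv2.imwrite('pics/w3c.png',cv2.resize(w[240:330,150:300],None,fx=5,fy=5,interpolation=cv2.INTER_CUBIC))
for q,r in [(128,122),(272,213),(345,215)]: print(atz(cal,(240+r/5-.4,150+q/5-.4),.126))
cal=eyes.calibration('scene'); 
c=np.array([.558,.085]);a=-.094;ex=np.array([np.cos(a),np.sin(a)]);ey=np.array([-ex[1],ex[0]])
b=cv2.resize(cv2.imread('pics/scene0.png')[170:230,240:340],None,fx=7.5,fy=7.5,interpolation=cv2.INTER_CUBIC)
for h in [(-.042,-.042),(-.042,.042),(.042,.042),(.042,-.042),(-.026,-.021),(.026,-.021)]:
    p=c+h[0]*ex+h[1]*ey; r,q=proj(cal,[*p,.126]); cv2.circle(b,(int((q-240+.4)*7.5),int((r-170+.4)*7.5)),3,(0,0,255),-1)
cv2.imwrite('pics/sc1.png',b)
E
```

```text
3.0167 [0.46953857 0.14087216 0.24820531]
[0.50997419 0.04923111 0.126     ]
[0.52814084 0.06888107 0.126     ]
[0.52966935 0.08038708 0.126     ]
```

View pics/w3c.png

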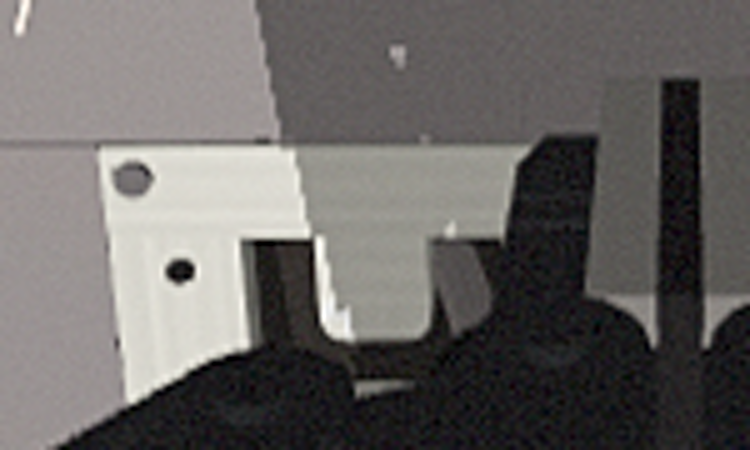

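View pics/sc1.png

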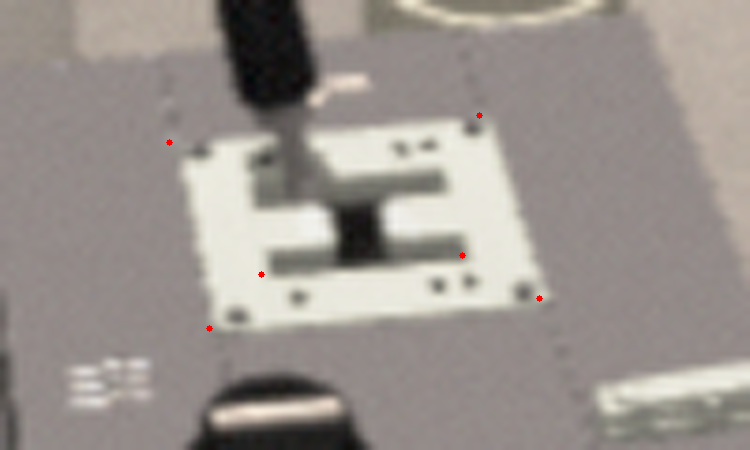

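Emit:
drive_tool(
  deltas=[
    {"dx": 0.0058, "dy": -0.0067, "dz": 0, "wx": 0, "wy": 0, "wz": 0, "fingers": 0},
    {"dx": 0.0058, "dy": -0.0067, "dz": 0, "wx": 0, "wy": 0, "wz": 0, "fingers": 0},
    {"dx": 0.0058, "dy": -0.0067, "dz": -0.008, "wx": 0, "wy": 0, "wz": 0, "fingers": 0},
    {"dx": 0.0058, "dy": -0.0068, "dz": -0.01, "wx": 0, "wy": 0, "wz": 0, "fingers": 0},
    {"dx": 0, "dy": 0, "dz": -0.012, "wx": 0, "wy": 0, "wz": 0, "fingers": 0},
    {"dx": 0, "dy": 0, "dz": -0.012, "wx": 0, "wy": 0, "wz": 0, "fingers": 0},
    {"dx": 0, "dy": 0, "dz": -0.012, "wx": 0, "wy": 0, "wz": 0, "fingers": 0},
    {"dx": 0, "dy": 0, "dz": -0.01, "wx": 0, "wy": 0, "wz": 0, "fingers": 0},
    {"dx": 0, "dy": 0, "dz": -0.005, "wx": 0, "wy": 0, "wz": 0, "fingers": 0},
    {"dx": 0, "dy": 0, "dz": 0, "wx": 0, "wy": 0, "wz": 0, "fingers": 0},
  ],
)

```text
clock: 3.9
ee_pos: [0.4919, 0.1136, 0.1772]
orientation: [[0.1, 0.995, -0.003], [0.995, -0.1, -0.0], [-0.001, -0.003, -1.0]]
force: [-0.5, -0.4, -1.4]
grip_width: -0.0002
```

```bash
cat > look.py <<'E'
from h import *
import sys
tag=sys.argv[1]
C=np.array([.560,.082]);a=-.094;ex=np.array([np.cos(a),np.sin(a)]);ey=np.array([-ex[1],ex[0]])
s=robot.read_state();p=s['ee_pos'];r=p[:2]-C
print(s['clock'],p.round(4),'h',(r@ex).round(4),(r@ey).round(4),'F',s['force'].round(2),'Fh',(s['force'][:2]@ex).round(2),(s['force'][:2]@ey).round(2),'yaw',np.arctan2(s['orientation'][1,0],s['orientation'][0,0])-np.pi/2)
save('scene','s'+tag);save('top','t'+tag)
b=cv2.imread(f'pics/s{tag}.png')[120:260,210:350];t=cv2.imread(f'pics/t{tag}.png')[135:235,220:320]
o=np.hstack([cv2.resize(b,(400,400),interpolation=cv2.INTER_CUBIC),cv2.resize(t,(400,400),interpolation=cv2.INTER_CUBIC)])
cv2.imwrite(f'pics/o{tag}.png',o)
E
python3 look.py a
```

```text
3.9 [0.4919 0.1136 0.1772] h -0.0708 0.025 F [-0.53 -0.43 -1.38] Fh -0.48 -0.48 yaw -0.09991906662242944
```

View pics/oa.png

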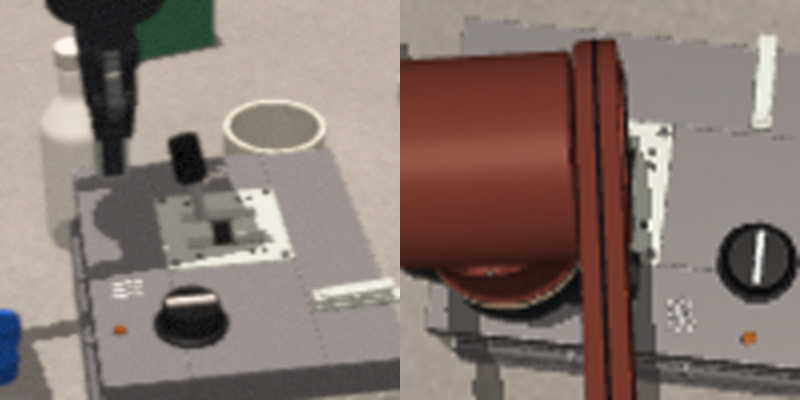

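Emit:
drive_tool(
  deltas=[
    {"dx": 0.005, "dy": -0.0005, "dz": 0, "wx": 0, "wy": 0, "wz": 0, "fingers": 0},
    {"dx": 0.005, "dy": -0.0005, "dz": 0, "wx": 0, "wy": 0, "wz": 0, "fingers": 0},
    {"dx": 0.005, "dy": -0.0005, "dz": 0, "wx": 0, "wy": 0, "wz": 0, "fingers": 0},
    {"dx": 0.004, "dy": -0.0004, "dz": 0, "wx": 0, "wy": 0, "wz": 0, "fingers": 0},
    {"dx": 0.003, "dy": -0.0003, "dz": 0, "wx": 0, "wy": 0, "wz": 0, "fingers": 0},
    {"dx": 0.003, "dy": -0.0003, "dz": 0, "wx": 0, "wy": 0, "wz": 0, "fingers": 0},
    {"dx": 0.003, "dy": -0.0003, "dz": 0, "wx": 0, "wy": 0, "wz": 0, "fingers": 0},
    {"dx": 0.003, "dy": -0.0003, "dz": 0, "wx": 0, "wy": 0, "wz": 0, "fingers": 0},
    {"dx": 0.003, "dy": -0.0003, "dz": 0, "wx": 0, "wy": 0, "wz": 0, "fingers": 0},
    {"dx": 0.002, "dy": -0.0002, "dz": 0, "wx": 0, "wy": 0, "wz": 0, "fingers": 0},
  ],
)

```text
clock: 4.83
ee_pos: [0.5294, 0.1099, 0.1793]
orientation: [[0.1, 0.995, -0.0], [0.995, -0.1, 0.0], [0.0, -0.0, -1.0]]
force: [-3.0, 1.1, 1.9]
grip_width: -0.0001
```

```bash
python3 look.py b
```

```text
4.8333 [0.5294 0.1099 0.1793] h -0.0331 0.0249 F [-2.96  1.13  1.95] Fh -3.06 0.84 yaw -0.10009783584806575
```

View pics/ob.png

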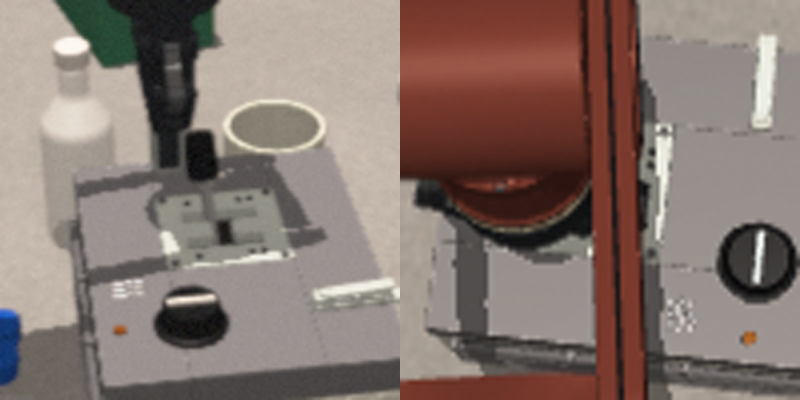

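Emit:
drive_tool(
  deltas=[
    {"dx": 0.002, "dy": -0.0002, "dz": 0, "wx": 0, "wy": 0, "wz": 0, "fingers": 0},
    {"dx": 0.002, "dy": -0.0002, "dz": 0, "wx": 0, "wy": 0, "wz": 0, "fingers": 0},
    {"dx": 0.002, "dy": -0.0002, "dz": 0, "wx": 0, "wy": 0, "wz": 0, "fingers": 0},
    {"dx": 0.002, "dy": -0.0002, "dz": 0, "wx": 0, "wy": 0, "wz": 0, "fingers": 0},
    {"dx": 0.001, "dy": 0, "dz": 0, "wx": 0, "wy": 0, "wz": 0, "fingers": 0},
    {"dx": 0, "dy": 0, "dz": 0, "wx": 0, "wy": 0, "wz": 0, "fingers": 0},
  ],
)

```text
clock: 5.43
ee_pos: [0.5385, 0.109, 0.1793]
orientation: [[0.1, 0.995, 0.0], [0.995, -0.1, -0.0], [-0.0, 0.0, -1.0]]
force: [-1.5, -0.1, 1.2]
grip_width: 0.0001
```

```bash
python3 look.py c; python3 - <<'E'
from h import *
cal=eyes.calibration('scene')
C=np.array([.560,.082]);a=-.094;ex=np.array([np.cos(a),np.sin(a)]);ey=np.array([-ex[1],ex[0]])
im=cv2.imread('pics/sc.png')[130:230,220:340]; b=cv2.resize(im,None,fx=6,fy=6,interpolation=cv2.INTER_CUBIC)
def P(h,z):
    p=C+h[0]*ex+h[1]*ey;r,q=proj(cal,[*p,z]);return (int((q-220+.4)*6),int((r-130+.4)*6))
for fa,col in [(-.05,(255,0,0)),(0,(0,0,255)),(.05,(0,255,0))]:
    ti=lambda L:((L*np.tan(fa)/np.sqrt(1+np.tan(fa)**2+np.tan(.24)**2),L*np.tan(.24)/np.sqrt(1+np.tan(fa)**2+np.tan(.24)**2)),.065+L/np.sqrt(1+np.tan(fa)**2+np.tan(.24)**2))
    cv2.line(b,P(*ti(.061)),P(*ti(.123)),col,1)
for h in [(-.042,-.042),(-.042,.042),(.042,.042),(.042,-.042),(-.026,-.021),(.026,-.021)]: cv2.circle(b,P(h,.126),2,(0,0,255),-1)
cv2.imwrite('pics/c2.png',b)
E
```

```text
5.4333 [0.5385 0.109  0.1793] h -0.024 0.0249 F [-1.54 -0.14  1.22] Fh -1.52 -0.28 yaw -0.10021173126810523
```

View pics/c2.png

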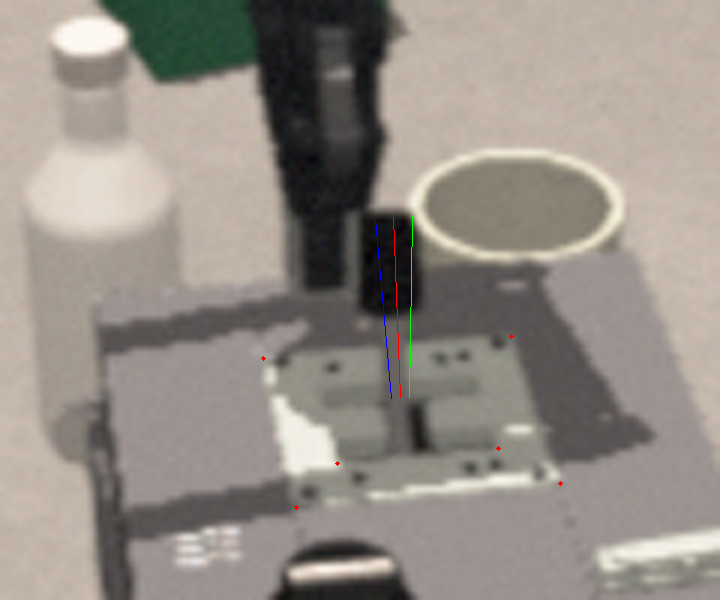

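Emit:
drive_tool(
  deltas=[
    {"dx": 0.0015, "dy": 0, "dz": 0, "wx": 0, "wy": 0, "wz": 0, "fingers": 0},
    {"dx": 0, "dy": 0, "dz": 0, "wx": 0, "wy": 0, "wz": 0, "fingers": 0},
    {"dx": -0.005, "dy": 0.0005, "dz": 0, "wx": 0, "wy": 0, "wz": 0, "fingers": 0},
    {"dx": -0.008, "dy": 0.0008, "dz": 0, "wx": 0, "wy": 0, "wz": 0, "fingers": 0},
    {"dx": -0.007, "dy": 0.0007, "dz": 0, "wx": 0, "wy": 0, "wz": 0, "fingers": 0},
    {"dx": 0.001, "dy": 0.01, "dz": 0, "wx": 0, "wy": 0, "wz": 0, "fingers": 0},
    {"dx": 0.001, "dy": 0.012, "dz": 0, "wx": 0, "wy": 0, "wz": 0, "fingers": 0},
    {"dx": 0.001, "dy": 0.012, "dz": 0, "wx": 0, "wy": 0, "wz": 0, "fingers": 0},
    {"dx": 0.001, "dy": 0.01, "dz": 0, "wx": 0, "wy": 0, "wz": 0, "fingers": 0},
    {"dx": 0, "dy": 0, "dz": 0, "wx": 0, "wy": 0, "wz": 0, "fingers": 0},
  ],
)

```text
clock: 6.37
ee_pos: [0.5239, 0.1575, 0.1794]
orientation: [[0.098, 0.995, 0.0], [0.995, -0.098, 0.001], [0.001, 0.0, -1.0]]
force: [0.3, 0.1, 0.8]
grip_width: 0.0001
```

```bash
python3 look.py d
```

```text
6.3667 [0.5239 0.1575 0.1794] h -0.043 0.0718 F [0.26 0.05 0.75] Fh 0.26 0.08 yaw -0.09792367989775741
```

View pics/od.png

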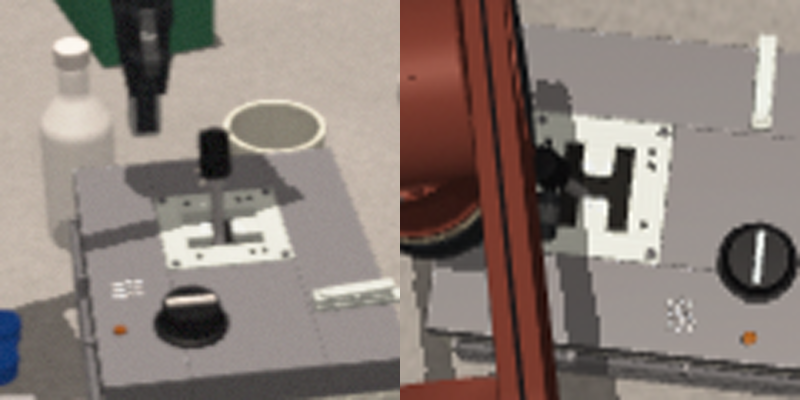

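```bash
cat > ov.py <<'E'
from h import *
import sys
C=np.array([.560,.082]);a=-.094;ex=np.array([np.cos(a),np.sin(a)]);ey=np.array([-ex[1],ex[0]])
def ov(cam,f,r0,c0,hh,ww,side,fas,sc=6):
    cal=eyes.calibration(cam);im=cv2.imread(f)[r0:r0+hh,c0:c0+ww];b=cv2.resize(im,None,fx=sc,fy=sc,interpolation=cv2.INTER_CUBIC)
    def P(h,z):
        p=C+h[0]*ex+h[1]*ey;r,q=proj(cal,[*p,z]);return (int((q-c0+.4)*sc),int((r-r0+.4)*sc))
    for fa,col in zip(fas,[(255,0,0),(0,0,255),(0,255,0)]):
        n=np.array([np.tan(fa),np.tan(-side),1]);n/=np.linalg.norm(n)
        L=lambda l:P((l*n[0],l*n[1]),.065+l*n[2])
        cv2.line(b,L(.061),L(.123),col,1); cv2.circle(b,L(.123),3,col,-1)
    for h in [(-.042,-.042),(-.042,.042),(.042,.042),(.042,-.042),(-.026,-.021),(.026,-.021),(-.026,.021),(.026,.021)]: cv2.circle(b,P(h,.126),2,(0,0,255),-1)
    return b
t=sys.argv[1];side=float(sys.argv[2]);fas=[float(x) for x in sys.argv[3:6]]
A=ov('scene',f'pics/s{t}.png',140,230,80,100,side,fas,4);B=ov('top',f'pics/t{t}.png',145,230,80,100,side,fas,4)
cv2.imwrite(f'pics/v{t}.png',np.hstack([A,B]))
E
python3 ov.py d -.24 -.05 0 .05
```

```text
(no output)
```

View pics/vd.png

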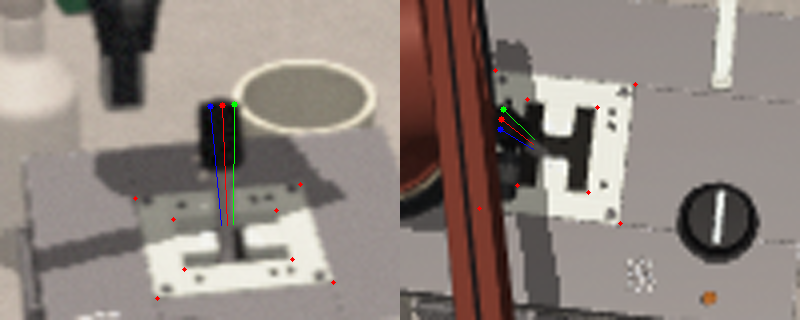

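Emit:
drive_tool(
  deltas=[
    {"dx": 0.007, "dy": -0.0007, "dz": 0, "wx": 0, "wy": 0, "wz": 0, "fingers": 0},
    {"dx": 0.008, "dy": -0.0008, "dz": 0, "wx": 0, "wy": 0, "wz": 0, "fingers": 0},
    {"dx": 0.009, "dy": -0.0009, "dz": 0, "wx": 0, "wy": 0, "wz": 0, "fingers": 0},
    {"dx": 0.009, "dy": -0.0008, "dz": 0, "wx": 0, "wy": 0, "wz": 0, "fingers": 0},
    {"dx": 0.0065, "dy": -0.0006, "dz": 0, "wx": 0, "wy": 0, "wz": 0, "fingers": 0},
    {"dx": 0.002, "dy": 0, "dz": 0, "wx": 0, "wy": 0, "wz": 0, "fingers": 0},
    {"dx": -0.0003, "dy": -0.003, "dz": 0, "wx": 0, "wy": 0, "wz": 0, "fingers": 0},
    {"dx": -0.0003, "dy": -0.003, "dz": 0, "wx": 0, "wy": 0, "wz": 0, "fingers": 0},
    {"dx": -0.0003, "dy": -0.003, "dz": 0, "wx": 0, "wy": 0, "wz": 0, "fingers": 0},
    {"dx": -0.0003, "dy": -0.003, "dz": 0, "wx": 0, "wy": 0, "wz": 0, "fingers": 0},
  ],
)

```text
clock: 7.3
ee_pos: [0.5636, 0.1389, 0.1792]
orientation: [[0.1, 0.995, -0.0], [0.995, -0.1, -0.0], [-0.0, -0.0, -1.0]]
force: [0.0, -0.4, 0.4]
grip_width: -0.0001
```

```bash
python3 look.py e;python3 ov.py e -.24 -.05 0 .05
```

```text
7.3 [0.5636 0.1389 0.1792] h -0.0018 0.057 F [ 0.03 -0.38  0.41] Fh 0.07 -0.38 yaw -0.10013205751306375
```

View pics/ve.png

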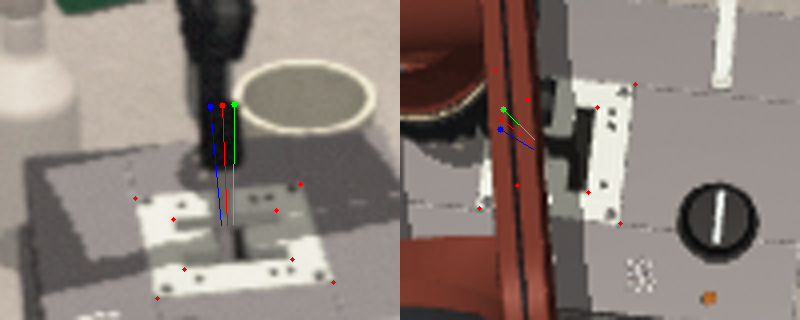

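Emit:
drive_tool(
  deltas=[
    {"dx": -0.0003, "dy": -0.003, "dz": 0, "wx": 0, "wy": 0, "wz": 0, "fingers": 0},
    {"dx": -0.0003, "dy": -0.003, "dz": 0, "wx": 0, "wy": 0, "wz": 0, "fingers": 0},
    {"dx": -0.0003, "dy": -0.003, "dz": 0, "wx": 0, "wy": 0, "wz": 0, "fingers": 0},
    {"dx": -0.0003, "dy": -0.003, "dz": 0, "wx": 0, "wy": 0, "wz": 0, "fingers": 0},
    {"dx": -0.0003, "dy": -0.003, "dz": 0, "wx": 0, "wy": 0, "wz": 0, "fingers": 0},
  ],
)

```text
clock: 7.82
ee_pos: [0.5628, 0.1243, 0.1799]
orientation: [[0.1, 0.995, 0.001], [0.995, -0.1, 0.0], [0.001, 0.001, -1.0]]
force: [0.7, 2.7, 2.1]
grip_width: -0.0001
```

Emit:
drive_tool(
  deltas=[
    {"dx": -0.0003, "dy": -0.003, "dz": 0, "wx": 0, "wy": 0, "wz": 0, "fingers": 0},
    {"dx": -0.0003, "dy": -0.003, "dz": 0, "wx": 0, "wy": 0, "wz": 0, "fingers": 0},
    {"dx": -0.0003, "dy": -0.003, "dz": 0, "wx": 0, "wy": 0, "wz": 0, "fingers": 0},
  ],
)

```text
clock: 8.07
ee_pos: [0.5616, 0.1149, 0.1793]
orientation: [[0.1, 0.995, 0.0], [0.995, -0.1, -0.0], [-0.0, 0.0, -1.0]]
force: [0.5, 2.0, 2.3]
grip_width: 0.0001
```

```bash
python3 look.py f;python3 ov.py f -.1 -.05 0 .05
```

```text
8.0667 [0.5616 0.1149 0.1793] h -0.0015 0.0329 F [0.53 1.96 2.26] Fh 0.34 2.0 yaw -0.10024729727577242
```

View pics/vf.png

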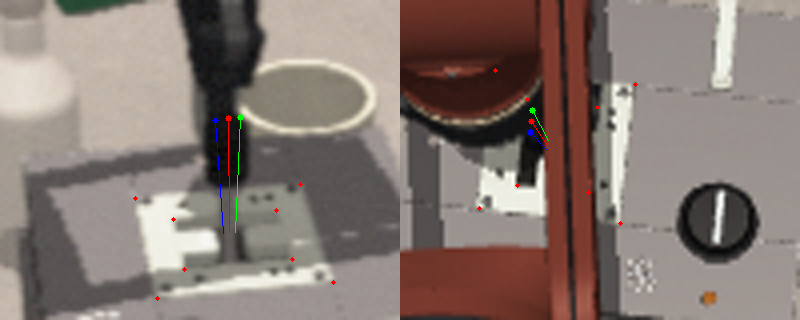

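Emit:
drive_tool(
  deltas=[
    {"dx": -0.0003, "dy": -0.003, "dz": 0, "wx": 0, "wy": 0, "wz": 0, "fingers": 0},
    {"dx": -0.0003, "dy": -0.003, "dz": 0, "wx": 0, "wy": 0, "wz": 0, "fingers": 0},
    {"dx": -0.0003, "dy": -0.003, "dz": 0, "wx": 0, "wy": 0, "wz": 0, "fingers": 0},
    {"dx": -0.0003, "dy": -0.003, "dz": 0, "wx": 0, "wy": 0, "wz": 0, "fingers": 0},
  ],
)

```text
clock: 8.5
ee_pos: [0.5603, 0.103, 0.1792]
orientation: [[0.1, 0.995, -0.0], [0.995, -0.1, -0.0], [-0.0, -0.0, -1.0]]
force: [0.2, 2.0, 1.9]
grip_width: -0.0004
```

Emit:
drive_tool(
  deltas=[
    {"dx": -0.0003, "dy": -0.003, "dz": 0, "wx": 0, "wy": 0, "wz": 0, "fingers": 0},
    {"dx": -0.0003, "dy": -0.003, "dz": 0, "wx": 0, "wy": 0, "wz": 0, "fingers": 0},
    {"dx": -0.0003, "dy": -0.003, "dz": 0, "wx": 0, "wy": 0, "wz": 0, "fingers": 0},
    {"dx": -0.0002, "dy": -0.002, "dz": 0, "wx": 0, "wy": 0, "wz": 0, "fingers": 0},
  ],
)

```text
clock: 8.83
ee_pos: [0.5592, 0.0918, 0.1793]
orientation: [[0.1, 0.995, -0.0], [0.995, -0.1, -0.0], [-0.0, -0.0, -1.0]]
force: [-1.2, 2.9, 1.8]
grip_width: -0.0
```

```bash
python3 look.py g;python3 ov.py g .2 -.05 0 .05
```

```text
8.8333 [0.5592 0.0918 0.1793] h -0.0017 0.0097 F [-1.2   2.92  1.78] Fh -1.47 2.79 yaw -0.10043233244196936
```

View pics/vg.png

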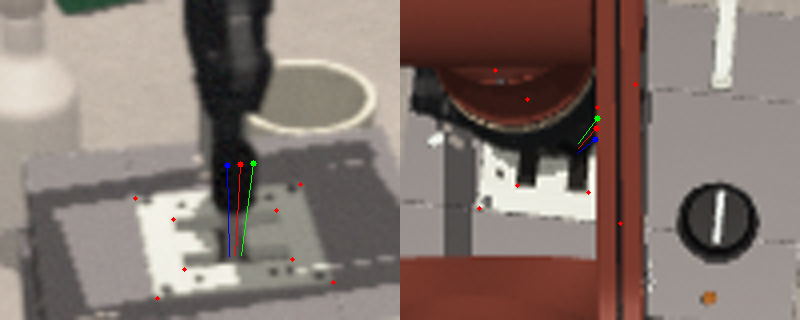

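Emit:
drive_tool(
  deltas=[
    {"dx": -0.0002, "dy": -0.002, "dz": 0, "wx": 0, "wy": 0, "wz": 0, "fingers": 0},
    {"dx": -0.0002, "dy": -0.002, "dz": 0, "wx": 0, "wy": 0, "wz": 0, "fingers": 0},
  ],
)

```text
clock: 9.1
ee_pos: [0.5588, 0.0883, 0.1792]
orientation: [[0.1, 0.995, -0.0], [0.995, -0.1, 0.0], [0.0, -0.0, -1.0]]
force: [1.3, 1.9, 1.8]
grip_width: 0.0002
```

Emit:
drive_tool(
  deltas=[
    {"dx": -0.0002, "dy": -0.0015, "dz": 0, "wx": 0, "wy": 0, "wz": 0, "fingers": 0},
    {"dx": -0.0001, "dy": -0.0015, "dz": 0, "wx": 0, "wy": 0, "wz": 0, "fingers": 0},
  ],
)

```text
clock: 9.27
ee_pos: [0.5585, 0.0852, 0.179]
orientation: [[0.1, 0.995, -0.0], [0.995, -0.1, 0.0], [0.0, -0.0, -1.0]]
force: [1.3, 2.6, 0.3]
grip_width: 0.0
```

```bash
python3 look.py i;python3 ov.py i .24 -.05 0 .05
```

```text
9.2667 [0.5585 0.0852 0.179 ] h -0.0018 0.003 F [1.31 2.6  0.33] Fh 1.06 2.71 yaw -0.10013720489194666
```

View pics/vi.png

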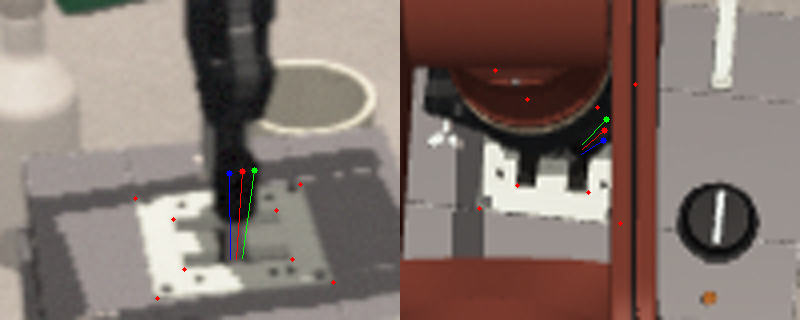

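Emit:
drive_tool(
  deltas=[
    {"dx": -0.0001, "dy": -0.001, "dz": 0, "wx": 0, "wy": 0, "wz": 0, "fingers": 0},
    {"dx": 0, "dy": 0, "dz": 0, "wx": 0, "wy": 0, "wz": 0, "fingers": 0},
  ],
)

```text
clock: 9.53
ee_pos: [0.5583, 0.0842, 0.1791]
orientation: [[0.1, 0.995, -0.0], [0.995, -0.1, 0.0], [-0.0, -0.0, -1.0]]
force: [0.3, 1.9, -0.8]
grip_width: -0.0
```

Emit:
drive_tool(
  deltas=[
    {"dx": 0.001, "dy": 0.008, "dz": 0, "wx": 0, "wy": 0, "wz": 0, "fingers": 0},
    {"dx": 0.001, "dy": 0.015, "dz": 0, "wx": 0, "wy": 0, "wz": 0, "fingers": 0},
    {"dx": 0.002, "dy": 0.02, "dz": 0, "wx": 0, "wy": 0, "wz": 0, "fingers": 0},
    {"dx": 0.002, "dy": 0.02, "dz": 0, "wx": 0, "wy": 0, "wz": 0, "fingers": 0},
    {"dx": 0, "dy": 0, "dz": 0, "wx": 0, "wy": 0, "wz": 0, "fingers": 0},
  ],
)

```text
clock: 9.95
ee_pos: [0.5644, 0.1502, 0.1793]
orientation: [[0.098, 0.995, 0.0], [0.995, -0.098, 0.001], [0.001, 0.0, -1.0]]
force: [-0.2, -0.3, 0.1]
grip_width: -0.0002
```

```bash
python3 look.py j;python3 ov.py j .24 -.05 0 .05
```

```text
9.95 [0.5644 0.1502 0.1793] h -0.002 0.0683 F [-0.23 -0.3   0.06] Fh -0.2 -0.32 yaw -0.0981207076130528
```

View pics/vj.png

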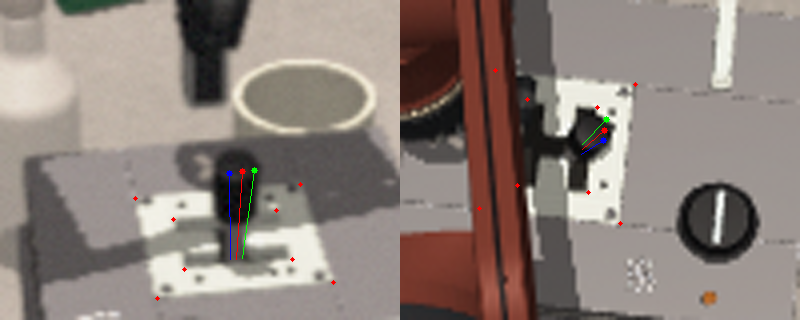

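```bash
python3 - <<'E'
from h import *
C=np.array([.560,.082]);a=-.094;ex=np.array([np.cos(a),np.sin(a)]);ey=np.array([-ex[1],ex[0]])
im,d=eyes.read_camera('top');cal=eyes.calibration('top')
P=[]
for r in range(165,195):
  for c in range(262,295):
    if d[r,c]>0:
      X=bp(cal,(r,c),d[r,c])
      if .148<X[2]<.2: P.append([*( [(X[:2]-C)@ex,(X[:2]-C)@ey]),X[2]])
P=np.array(P);print(len(P),P.mean(0),P.min(0),P.max(0));T=P[P[:,2]>.175];print(len(T),T.mean(0))
b=ocv=cv2.resize(im[155:205,250:310,::-1],None,fx=12,fy=12,interpolation=cv2.INTER_CUBIC)
def Pj(h,z):
    p=C+h[0]*ex+h[1]*ey;r,q=proj(cal,[*p,z]);return np.array([int((q-250+.4)*12),int((r-155+.4)*12)])
for sd,col in [(.17,(255,0,0)),(.205,(0,255,255)),(.24,(0,0,255)),(.275,(0,255,0))]:
  n=np.array([-.02,-np.tan(sd),1]);n/=np.linalg.norm(n)
  q=.123*n
  cv2.circle(b,tuple(int(v) for v in Pj(q[:2],.065+q[2])),4,col,-1)
for h in [(-.042,-.042),(.042,-.042),(-.026,-.021),(.026,-.021)]: cv2.circle(b,tuple(int(v) for v in Pj(h,.126)),4,(255,0,255),-1)
cv2.imwrite('pics/k.png',b)
E
```

```text
96 [-0.00398603 -0.02047021  0.18156902] [-0.01320654 -0.03233868  0.15468589] [ 0.00710705 -0.00787967  0.19090754]
80 [-0.00316136 -0.02179062  0.1848125 ]
```

View pics/k.png

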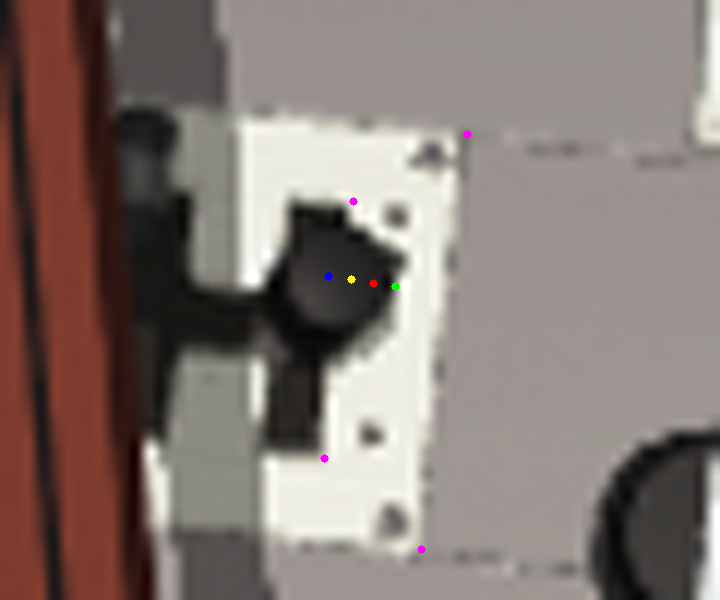

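Emit:
drive_tool(
  deltas=[
    {"dx": 0.001, "dy": -0.012, "dz": 0, "wx": 0, "wy": 0, "wz": 0, "fingers": 0},
    {"dx": -0.001, "dy": -0.015, "dz": 0, "wx": 0, "wy": 0, "wz": 0, "fingers": 0},
    {"dx": -0.001, "dy": -0.015, "dz": 0, "wx": 0, "wy": 0, "wz": 0, "fingers": 0},
    {"dx": -0.001, "dy": -0.012, "dz": 0, "wx": 0, "wy": 0, "wz": 0, "fingers": 0},
    {"dx": -0.0005, "dy": -0.006, "dz": 0, "wx": 0, "wy": 0, "wz": 0, "fingers": 0},
    {"dx": -0.0003, "dy": -0.003, "dz": 0, "wx": 0, "wy": 0, "wz": 0, "fingers": 0},
    {"dx": -0.0002, "dy": -0.002, "dz": 0, "wx": 0, "wy": 0, "wz": 0, "fingers": 0},
    {"dx": 0, "dy": 0, "dz": 0, "wx": 0, "wy": 0, "wz": 0, "fingers": 0},
  ],
)

```text
clock: 10.77
ee_pos: [0.5615, 0.0822, 0.1793]
orientation: [[0.1, 0.995, 0.0], [0.995, -0.1, 0.0], [0.0, 0.0, -1.0]]
force: [0.4, 1.9, -0.1]
grip_width: -0.0
```

Emit:
drive_tool(
  deltas=[
    {"dx": -0.0002, "dy": -0.0015, "dz": 0, "wx": 0, "wy": 0, "wz": 0, "fingers": 0},
    {"dx": -0.0001, "dy": -0.001, "dz": 0, "wx": 0, "wy": 0, "wz": 0, "fingers": 0},
    {"dx": 0, "dy": 0, "dz": 0, "wx": 0, "wy": 0, "wz": 0, "fingers": 0},
  ],
)

```text
clock: 11.02
ee_pos: [0.5612, 0.0802, 0.1792]
orientation: [[0.099, 0.995, -0.0], [0.995, -0.099, 0.0], [0.0, -0.0, -1.0]]
force: [0.6, 2.3, -1.0]
grip_width: 0.0003
```

Emit:
drive_tool(
  deltas=[
    {"dx": -0.0001, "dy": -0.001, "dz": 0, "wx": 0, "wy": 0, "wz": 0, "fingers": 0},
    {"dx": 0, "dy": 0, "dz": 0, "wx": 0, "wy": 0, "wz": 0, "fingers": 0},
  ],
)

```text
clock: 11.18
ee_pos: [0.561, 0.079, 0.1792]
orientation: [[0.1, 0.995, -0.0], [0.995, -0.1, 0.0], [0.0, -0.0, -1.0]]
force: [1.0, 2.2, -1.0]
grip_width: -0.0
```

Emit:
drive_tool(
  deltas=[
    {"dx": 0.001, "dy": 0.008, "dz": 0, "wx": 0, "wy": 0, "wz": 0, "fingers": 0},
    {"dx": 0.001, "dy": 0.015, "dz": 0, "wx": 0, "wy": 0, "wz": 0, "fingers": 0},
    {"dx": 0.002, "dy": 0.02, "dz": 0, "wx": 0, "wy": 0, "wz": 0, "fingers": 0},
    {"dx": 0.002, "dy": 0.02, "dz": 0, "wx": 0, "wy": 0, "wz": 0, "fingers": 0},
    {"dx": 0, "dy": 0, "dz": 0, "wx": 0, "wy": 0, "wz": 0, "fingers": 0},
  ],
)

```text
clock: 11.6
ee_pos: [0.5672, 0.1448, 0.1796]
orientation: [[0.098, 0.995, 0.001], [0.995, -0.098, 0.001], [0.001, 0.001, -1.0]]
force: [0.5, -0.5, -0.6]
grip_width: -0.0003
```

```bash
cat > kk.py <<'E'
from h import *
import sys
tag=sys.argv[1];fa=float(sys.argv[2])
s=robot.read_state()
C=np.array([.560,.082]);a=-.094;ex=np.array([np.cos(a),np.sin(a)]);ey=np.array([-ex[1],ex[0]])
r=s['ee_pos'][:2]-C;print(s['clock'],s['ee_pos'],'h',r@ex,r@ey,s['force'])
im,d=eyes.read_camera('top');cal=eyes.calibration('top')
P=[]
for r in range(165,205):
  for c in range(262,295):
    if d[r,c]>0:
      X=bp(cal,(r,c),d[r,c])
      if .148<X[2]<.2: P.append([*( [(X[:2]-C)@ex,(X[:2]-C)@ey]),X[2]])
P=np.array(P);print(len(P),P.mean(0),P.min(0),P.max(0));T=P[P[:,2]>.175];print(len(T),T.mean(0))
def O(im,cal,r0,c0,hh,ww,sc):
  b=cv2.resize(im[r0:r0+hh,c0:c0+ww,::-1],None,fx=sc,fy=sc,interpolation=cv2.INTER_CUBIC)
  def Pj(h,z):
    p=C+h[0]*ex+h[1]*ey;r,q=proj(cal,[*p,z]);return (int((q-c0+.4)*sc),int((r-r0+.4)*sc))
  for sd,col in [(.17,(255,0,0)),(.205,(0,255,255)),(.24,(0,0,255)),(.275,(0,255,0))]:
    n=np.array([np.tan(fa),-np.tan(sd),1]);n/=np.linalg.norm(n)
    q=.123*n
    cv2.circle(b,Pj(q[:2],.065+q[2]),3,col,-1)
  for h in [(-.042,-.042),(.042,-.042),(-.026,-.021),(.026,-.021)]: cv2.circle(b,Pj(h,.126),3,(255,0,255),-1)
  return b
A=O(im,cal,155,250,55,55,7); im2,_=eyes.read_camera('scene');B=O(im2,eyes.calibration('scene'),165,250,55,55,7)
cv2.imwrite(f'pics/k{tag}.png',np.hstack([A,B]))
E
python3 kk.py 2 -.02
```

```text
11.6 [0.56723775 0.14475609 0.17958009] h 0.0013154082474371954 0.06315838771972285 [ 0.49001596 -0.47083864 -0.58482203]
96 [-0.00390426 -0.02488798  0.18070249] [-0.01305634 -0.03688852  0.15786433] [ 0.00759993 -0.01069497  0.19195765]
77 [-0.00298387 -0.02668074  0.18412482]
```

View pics/k2.png

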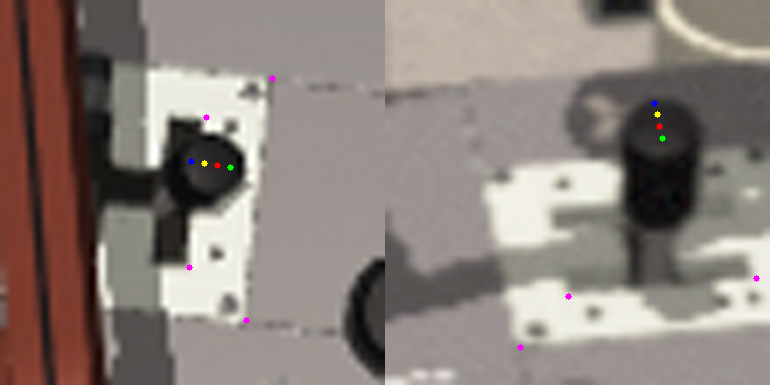

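Emit:
drive_tool(
  deltas=[
    {"dx": 0.012, "dy": -0.0012, "dz": 0, "wx": 0, "wy": 0, "wz": 0, "fingers": 0},
    {"dx": 0.015, "dy": -0.0014, "dz": 0, "wx": 0, "wy": 0, "wz": 0, "fingers": 0},
    {"dx": 0.015, "dy": -0.0014, "dz": 0, "wx": 0, "wy": 0, "wz": 0, "fingers": 0},
    {"dx": 0.007, "dy": -0.0007, "dz": 0, "wx": 0, "wy": 0, "wz": 0, "fingers": 0},
    {"dx": -0.001, "dy": -0.012, "dz": 0, "wx": 0, "wy": 0, "wz": 0, "fingers": 0},
    {"dx": -0.002, "dy": -0.02, "dz": 0, "wx": 0, "wy": 0, "wz": 0, "fingers": 0},
    {"dx": -0.002, "dy": -0.02, "dz": 0, "wx": 0, "wy": 0, "wz": 0, "fingers": 0},
    {"dx": -0.002, "dy": -0.02, "dz": 0, "wx": 0, "wy": 0, "wz": 0, "fingers": 0},
    {"dx": -0.001, "dy": -0.015, "dz": -0.003, "wx": 0, "wy": 0, "wz": 0, "fingers": 0},
    {"dx": 0, "dy": 0, "dz": -0.002, "wx": 0, "wy": 0, "wz": 0, "fingers": 0},
  ],
)

```text
clock: 12.53
ee_pos: [0.6073, 0.0466, 0.174]
orientation: [[0.103, 0.995, -0.001], [0.995, -0.103, -0.001], [-0.001, -0.0, -1.0]]
force: [-0.0, 0.3, -1.5]
grip_width: -0.0001
```

```bash
python3 look.py l
```

```text
12.5333 [0.6073 0.0466 0.174 ] h 0.0505 -0.0308 F [-0.04  0.26 -1.49] Fh -0.06 0.26 yaw -0.10324809293090498
```

View pics/ol.png

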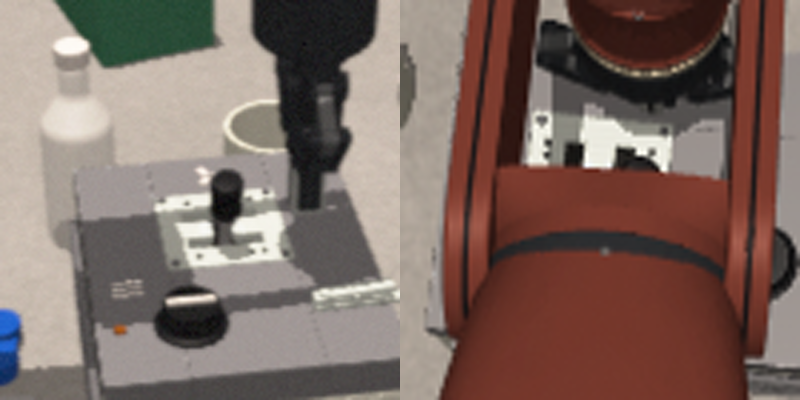

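Emit:
drive_tool(
  deltas=[
    {"dx": 0, "dy": 0, "dz": 0, "wx": 0, "wy": 0, "wz": 0, "fingers": 0},
    {"dx": -0.005, "dy": 0.0005, "dz": 0, "wx": 0, "wy": 0, "wz": 0, "fingers": 0},
    {"dx": -0.006, "dy": 0.0005, "dz": 0, "wx": 0, "wy": 0, "wz": 0, "fingers": 0},
    {"dx": -0.006, "dy": 0.0005, "dz": 0, "wx": 0, "wy": 0, "wz": 0, "fingers": 0},
    {"dx": -0.005, "dy": 0.0005, "dz": 0, "wx": 0, "wy": 0, "wz": 0, "fingers": 0},
    {"dx": -0.003, "dy": 0.0003, "dz": 0, "wx": 0, "wy": 0, "wz": 0, "fingers": 0},
    {"dx": -0.003, "dy": 0.0003, "dz": 0, "wx": 0, "wy": 0, "wz": 0, "fingers": 0},
    {"dx": -0.003, "dy": 0.0003, "dz": 0, "wx": 0, "wy": 0, "wz": 0, "fingers": 0},
  ],
)

```text
clock: 13.3
ee_pos: [0.5771, 0.0531, 0.1746]
orientation: [[0.1, 0.995, 0.001], [0.995, -0.1, -0.0], [0.0, 0.001, -1.0]]
force: [1.9, 0.6, 0.3]
grip_width: 0.0004
```

```bash
python3 look.py m
```

```text
13.3 [0.5771 0.0531 0.1746] h 0.0198 -0.0271 F [1.88 0.57 0.33] Fh 1.82 0.75 yaw -0.10002011402335587
```

View pics/om.png

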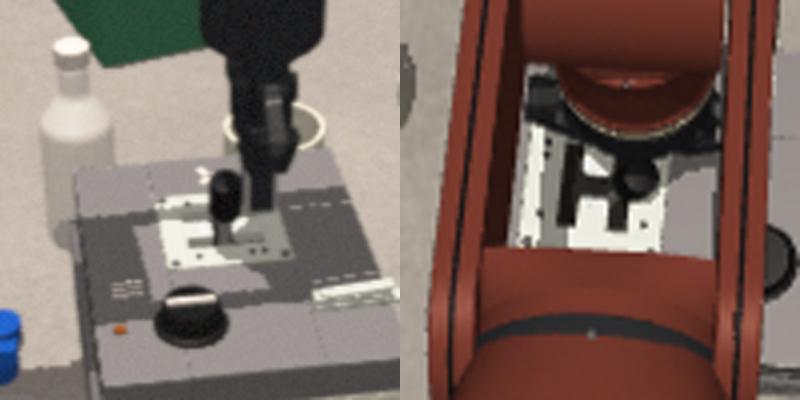

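Contact has just been made. The finger is centred behind the knob, so I'll push towards the grille.

Emit:
drive_tool(
  deltas=[
    {"dx": -0.003, "dy": 0.0003, "dz": 0, "wx": 0, "wy": 0, "wz": 0, "fingers": 0},
    {"dx": -0.003, "dy": 0.0003, "dz": 0, "wx": 0, "wy": 0, "wz": 0, "fingers": 0},
    {"dx": -0.003, "dy": 0.0003, "dz": 0, "wx": 0, "wy": 0, "wz": 0, "fingers": 0},
  ],
)

```text
clock: 13.65
ee_pos: [0.5685, 0.0538, 0.1748]
orientation: [[0.1, 0.995, 0.002], [0.995, -0.1, -0.0], [0.0, 0.002, -1.0]]
force: [2.4, -0.9, 1.5]
grip_width: 0.0004
```

Emit:
drive_tool(
  deltas=[
    {"dx": -0.003, "dy": 0.0003, "dz": 0, "wx": 0, "wy": 0, "wz": 0, "fingers": 0},
    {"dx": -0.003, "dy": 0.0003, "dz": 0, "wx": 0, "wy": 0, "wz": 0, "fingers": 0},
    {"dx": -0.003, "dy": 0.0003, "dz": 0, "wx": 0, "wy": 0, "wz": 0, "fingers": 0},
  ],
)

```text
clock: 13.9
ee_pos: [0.559, 0.0547, 0.1745]
orientation: [[0.1, 0.995, 0.0], [0.995, -0.1, -0.0], [-0.0, 0.0, -1.0]]
force: [2.6, -0.5, 0.3]
grip_width: -0.0003
```

Emit:
drive_tool(
  deltas=[
    {"dx": -0.003, "dy": 0.0003, "dz": 0, "wx": 0, "wy": 0, "wz": 0, "fingers": 0},
    {"dx": -0.003, "dy": 0.0003, "dz": 0, "wx": 0, "wy": 0, "wz": 0, "fingers": 0},
  ],
)

```text
clock: 14.07
ee_pos: [0.5526, 0.0554, 0.1741]
orientation: [[0.1, 0.995, -0.0], [0.995, -0.1, -0.0], [-0.0, -0.0, -1.0]]
force: [3.5, 0.2, -0.5]
grip_width: -0.0004
```

```bash
python3 look.py n; python3 ov.py n .24 -.34 -.25 -.15
```

```text
14.0667 [0.5526 0.0554 0.1741] h -0.0048 -0.0272 F [ 3.54  0.24 -0.51] Fh 3.5 0.57 yaw -0.10019548390777921
```

View pics/vn.png

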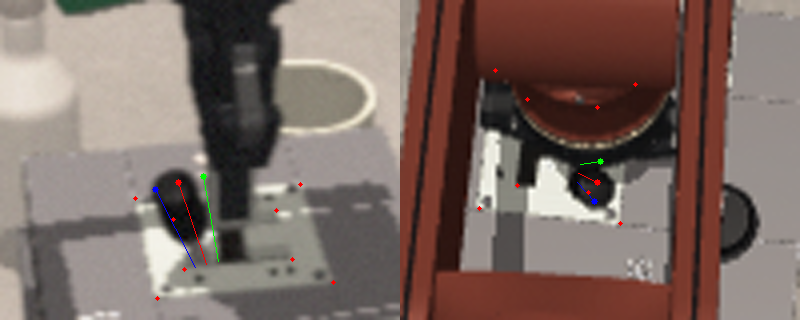

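Emit:
drive_tool(
  deltas=[
    {"dx": -0.002, "dy": 0.0002, "dz": 0, "wx": 0, "wy": 0, "wz": 0, "fingers": 0},
    {"dx": -0.0015, "dy": 0.0001, "dz": 0, "wx": 0, "wy": 0, "wz": 0, "fingers": 0},
  ],
)

```text
clock: 14.33
ee_pos: [0.5493, 0.0557, 0.174]
orientation: [[0.1, 0.995, -0.0], [0.995, -0.1, -0.0], [-0.0, -0.0, -1.0]]
force: [2.3, 0.3, -0.5]
grip_width: -0.0001
```

Emit:
drive_tool(
  deltas=[
    {"dx": -0.001, "dy": 0.0001, "dz": 0, "wx": 0, "wy": 0, "wz": 0, "fingers": 0},
    {"dx": -0.001, "dy": 0.0001, "dz": 0, "wx": 0, "wy": 0, "wz": 0, "fingers": 0},
  ],
)

```text
clock: 14.5
ee_pos: [0.5474, 0.0559, 0.1741]
orientation: [[0.1, 0.995, -0.0], [0.995, -0.1, -0.0], [-0.0, -0.0, -1.0]]
force: [1.8, -0.4, -1.6]
grip_width: 0.0001
```

Emit:
drive_tool(
  deltas=[
    {"dx": -0.001, "dy": 0.0001, "dz": 0, "wx": 0, "wy": 0, "wz": 0, "fingers": 0},
  ],
)

```text
clock: 14.58
ee_pos: [0.5465, 0.0559, 0.1742]
orientation: [[0.1, 0.995, -0.0], [0.995, -0.1, -0.0], [-0.0, -0.0, -1.0]]
force: [2.3, -1.5, -0.1]
grip_width: -0.0001
```

Emit:
drive_tool(
  deltas=[
    {"dx": -0.001, "dy": 0.0001, "dz": 0, "wx": 0, "wy": 0, "wz": 0, "fingers": 0},
  ],
)

```text
clock: 14.67
ee_pos: [0.5455, 0.056, 0.1743]
orientation: [[0.1, 0.995, 0.0], [0.995, -0.1, -0.0], [-0.0, 0.0, -1.0]]
force: [2.5, -0.8, -0.4]
grip_width: 0.0001
```

```bash
python3 look.py p; python3 ov.py p .24 -.37 -.34 -.31
```

```text
14.6667 [0.5455 0.056  0.1743] h -0.012 -0.0272 F [ 2.49 -0.79 -0.36] Fh 2.55 -0.55 yaw -0.1002210939341186
```

View pics/vp.png

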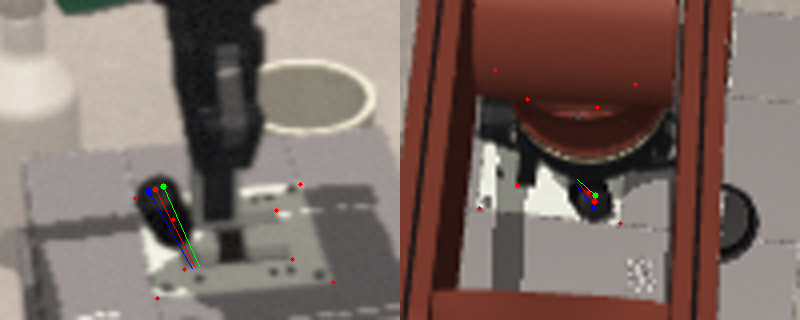

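Emit:
drive_tool(
  deltas=[
    {"dx": -0.0007, "dy": 0.0001, "dz": 0, "wx": 0, "wy": 0, "wz": 0, "fingers": 0},
    {"dx": 0, "dy": 0, "dz": 0, "wx": 0, "wy": 0, "wz": 0, "fingers": 0},
  ],
)

```text
clock: 14.93
ee_pos: [0.545, 0.0561, 0.1744]
orientation: [[0.1, 0.995, 0.0], [0.995, -0.1, -0.0], [-0.0, 0.0, -1.0]]
force: [3.1, -1.4, -1.3]
grip_width: -0.0
```

Emit:
drive_tool(
  deltas=[
    {"dx": -0.0007, "dy": 0.0001, "dz": 0, "wx": 0, "wy": 0, "wz": 0, "fingers": 0},
    {"dx": 0, "dy": 0, "dz": 0, "wx": 0, "wy": 0, "wz": 0, "fingers": 0},
  ],
)

```text
clock: 15.1
ee_pos: [0.5445, 0.0562, 0.1744]
orientation: [[0.1, 0.995, 0.001], [0.995, -0.1, -0.0], [-0.0, 0.001, -1.0]]
force: [4.7, -0.6, -1.9]
grip_width: -0.0002
```

Emit:
drive_tool(
  deltas=[
    {"dx": -0.0005, "dy": 0, "dz": 0, "wx": 0, "wy": 0, "wz": 0, "fingers": 0},
    {"dx": 0, "dy": 0, "dz": 0, "wx": 0, "wy": 0, "wz": 0, "fingers": 0},
  ],
)

```text
clock: 15.27
ee_pos: [0.5442, 0.0562, 0.1745]
orientation: [[0.1, 0.995, 0.001], [0.995, -0.1, -0.0], [0.0, 0.001, -1.0]]
force: [5.5, -1.0, -2.0]
grip_width: 0.0
```

Emit:
drive_tool(
  deltas=[
    {"dx": 0.003, "dy": -0.0003, "dz": 0, "wx": 0, "wy": 0, "wz": 0, "fingers": 0},
    {"dx": 0.008, "dy": -0.0008, "dz": 0, "wx": 0, "wy": 0, "wz": 0, "fingers": 0},
    {"dx": 0.012, "dy": -0.0011, "dz": 0, "wx": 0, "wy": 0, "wz": 0, "fingers": 0},
    {"dx": 0.012, "dy": -0.0011, "dz": 0, "wx": 0, "wy": 0, "wz": 0, "fingers": 0},
    {"dx": 0.01, "dy": -0.001, "dz": 0.01, "wx": 0, "wy": 0, "wz": 0, "fingers": 0},
    {"dx": 0, "dy": 0, "dz": 0.025, "wx": 0, "wy": 0, "wz": 0, "fingers": 0},
    {"dx": 0, "dy": 0, "dz": 0.03, "wx": 0, "wy": 0, "wz": 0, "fingers": 0},
    {"dx": 0, "dy": 0, "dz": 0.03, "wx": 0, "wy": 0, "wz": 0, "fingers": 0},
    {"dx": 0, "dy": 0.02, "dz": 0.02, "wx": 0, "wy": 0, "wz": 0, "fingers": 0},
    {"dx": 0, "dy": 0.03, "dz": 0, "wx": 0, "wy": 0, "wz": 0, "fingers": 0},
  ],
)

```text
clock: 16.1
ee_pos: [0.5913, 0.1006, 0.2953]
orientation: [[0.103, 0.995, 0.008], [0.995, -0.103, -0.0], [0.0, 0.008, -1.0]]
force: [0.1, 0.5, 0.2]
grip_width: 0.0002
```

Emit:
drive_tool(
  deltas=[
    {"dx": 0, "dy": 0.03, "dz": 0, "wx": 0, "wy": 0, "wz": 0, "fingers": 0},
    {"dx": 0, "dy": 0.035, "dz": 0, "wx": 0, "wy": 0, "wz": 0, "fingers": 0},
    {"dx": 0, "dy": 0.035, "dz": 0, "wx": 0, "wy": 0, "wz": 0, "fingers": 0},
    {"dx": 0, "dy": 0.035, "dz": 0, "wx": 0, "wy": 0, "wz": 0, "fingers": 0},
    {"dx": 0, "dy": 0.03, "dz": 0, "wx": 0, "wy": 0, "wz": 0, "fingers": 0},
    {"dx": 0, "dy": 0.02, "dz": 0, "wx": 0, "wy": 0, "wz": 0, "fingers": 0},
    {"dx": 0, "dy": 0, "dz": 0, "wx": 0, "wy": 0, "wz": 0, "fingers": 0},
    {"dx": 0, "dy": 0, "dz": 0, "wx": 0, "wy": 0, "wz": 0, "fingers": 0},
  ],
)

```text
clock: 16.77
ee_pos: [0.5881, 0.288, 0.2884]
orientation: [[0.098, 0.995, -0.002], [0.995, -0.098, -0.001], [-0.001, -0.002, -1.0]]
force: [-0.4, -0.6, -0.7]
grip_width: 0.0003
```

```bash
python3 look.py q; python3 ov.py q .24 -.37 -.34 -.30; python3 kk.py q -.34
```

```text
16.7667 [0.5881 0.288  0.2884] h 0.0087 0.2077 F [-0.4  -0.56 -0.71] Fh -0.34 -0.59 yaw -0.09784551452737333
16.8667 [0.58862784 0.28625385 0.2887756 ] h 0.009329850793183044 0.20603917806855315 [ 0.99851396 -0.82345771  0.4545018 ]
95 [-0.03867911 -0.02496805  0.1742249 ] [-0.05118215 -0.03648539  0.15555489] [-0.02285561 -0.01167309  0.18440445]
56 [-0.03988918 -0.02614087  0.17861241]
```

View pics/vq.png

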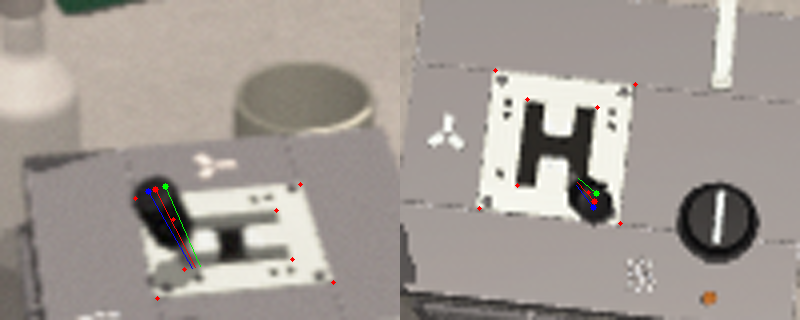

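View pics/kq.png

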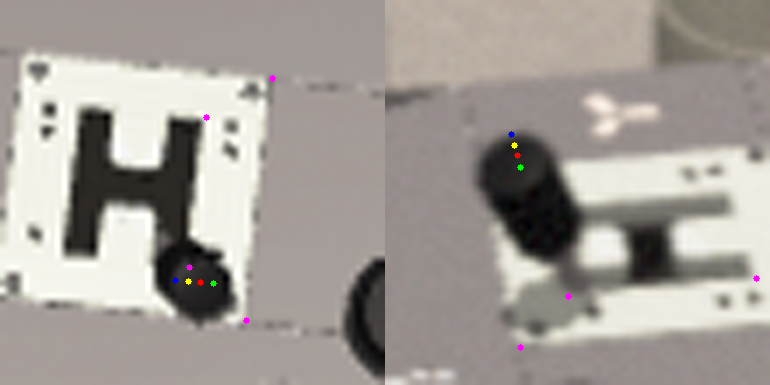

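View pics/tq.png

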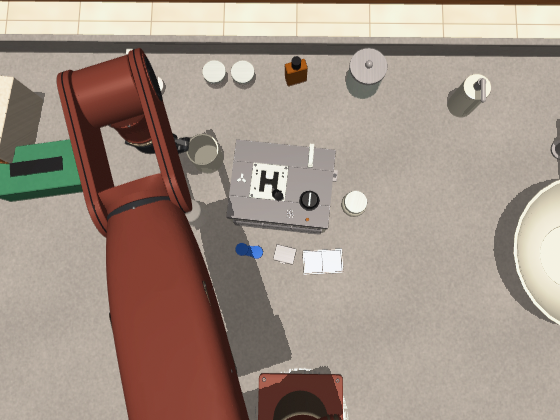

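```bash
python3 -c "
from h import *
print(workorder.sign_off()); print(robot.read_state()['clock'])"
```

```text
the job is handed in; nothing more can be done
None
the job is handed in; nothing more can be done
```

The lever is in the low-heat slot, the one-dot end of the right-hand leg, and the job is handed in. I pushed it with the closed fingertips in three stages: back to the crossbar, across into the right leg (two strokes, as the first fell about 5 mm short), then towards the grille. It was never gripped.

- **Force:** The readings taken at the end of each move were mostly 2–3 N. The last was about 5.5 N, where the lever stopped against the slot end.
- **Lever position:** After I backed off, both the top and scene pictures fitted a lean of about -0.34 fore-aft and +0.24 to the side. The scene view sat a few pixels off my model vertically, in line with the plate corners, so I put that down to calibration. I did not get an independent angle reading.
- **Other objects:** The mug, jar, lens case, pill box, lens tray and clipper looked unmoved in the last pictures, though I checked this by eye and did not measure it. The arm mostly hid the bottle in the final top view. I never brought the gripper close to it, and it looked unmoved in the scene pictures.
- **End state:** The gripper finished at about 0.29 m, touching nothing. The last clock reading before hand-in was about 17 s of the 54 s allowed.

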